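# Hang the wide gauge rack on both hooks

## Robot

A 6-joint arm with a two-finger parallel gripper is mounted at the origin on the work surface. World frame = base frame: x ahead of the robot, y to its left, z up, the work surface at z = 0. Lengths are in mm, angles in degrees, forces in N, time in s.
With the tool pointing down it reaches from about 350 to 850 mm from the base axis. Payload 8.1 kg.
Tool frame: the origin (TCP) lies midway between the tips of the shut fingers; the grasp point (between the pads) lies grip_depth behind it (grip_depth is the distance from the TCP to the grasp point, in mm); z points along the fingers, y is the line along which they close (so a half turn about z gives the same grasp; the last joint's range is limited). The gripper opens to 85 mm and grips with 20 to 120 N. Pads are 22 mm wide; open, the fingers measure 114 mm over their backs; the gripper's body (76 mm by 85 mm) begins 54 mm behind the grasp point. The pads swing forward as they close: fully open they stand 13 mm farther back than shut.
Start: joints at [67.472, 7.471, 85.268, -0, 87.261, -4.893], TCP at [181.756, 571.813, 231.292] pointing down, gripper open.
Joint ranges: [-169.43, 169.43], [-51.17, 129.36], [1.28, 143.12], [-76.62, 256.62], [0, 156.53], [-152.29, 152.29]. Speed limits (degrees/s): [136.94, 136.94, 159.86, 180, 180, 180].

## Interface

Orientations are given as [roll, pitch, yaw] about the fixed x, y, z axes, in that order (R = Rz(yaw) Ry(pitch) Rx(roll)).
In Python, from bench import sense, snapshot, hand_in, grip_depth gives the robot as it stands. The module is installed in compiled form; this text tells all that it offers.
- The arm moves only by the tool apply_moves, never from a script. Its argument "series" is text: rows parted by semicolons, each of 5 numbers parted by spaces: the shift along the tool's x, y, z each as a share of 0.3 m, from -1 to 1, then the turn about the tool's z as a share of 2 rad, from -1 to 1, then the gripper's target within -1 to 1 (shut at 1, half-way at 0, fully open at -1). In form: tx ty tz twist gripper; .... A call has 1 to 5 rows; each row shifts and turns the commanded pose from where the row before left it, along the tool's axes as they then stand; what a row does not reach is not made up. A row lasts 1/12 s, in which the tool goes at most 41.7 mm and 7.16 degrees, less where a joint would pass 70% of its speed; a pose out of reach is approached as far as the arm can. A call with a number of a shift or a turn outside -1 to 1 is refused whole. A call with a gripper value outside its range is refused whole. The fingers move at their own pace and stop on an object; "squeeze" is the grip in N (left out, the last holds). Time passes only in rows, so rows that do not move let the fingers close. It gives the time, the measured TCP pose, the force, the opening and the grip force at its end, in the units of the state.
- sense(): the state, without advancing time (a new reading comes with each control period).
- snapshot(name): name is "scene" or "top" or "wrist"; returns a dict with "frame" (480x640x3 uint8, blue, green, red), "depth" (480x640 float32, mm along the optical axis (not along the pixel's ray), 0 where there is no reading), "intrinsics" (3x3 intrinsics, pixels), "extrinsics" (4x4, takes a point from camera to world coordinates); the wrist camera has in their place "tool_from_camera" (4x4, takes a point from camera to tool coordinates, whose origin is the TCP and whose axes are the flange's). Camera axes: x right, y down, z forward; pixel columns grow to the right and rows downward; lengths in mm; the calibration is good to about 2 mm. A picture is of the moment at which its call begins: read the wrist's pose just before it.
- hand_in(): hands the job in; it is judged then, once.
The state is a dict: "time": time; "joint_pos": joint angles; "qd": joint speeds; "joint_efforts": joint torques, N m; "tool_pos": TCP position; "tcp_rot": TCP orientation; "ft_force": force on the tool from outside, world axes, zero at the start; "wrist_torque": the same for the moment, N m; "finger_gap": finger opening in mm; "grip_force": force on a finger pad.
Only numpy, scipy, OpenCV 4.12 (cv2) and the standard library are available. Lean on these libraries where they do the work, as an engineer would, in place of code of your own. Each camera call takes 0.05 s, during which the arm holds its last target. There are 200 camera calls.

## Task

Hang the wide steel rack (not the short one, which cannot span the hooks) by the two ends of its top bar on the two hooks of the stand in the drawer. Lower it until the bar rests down in both hooks, check that both ends are seated while you still hold it, then let go so it hangs level and still. Leave everything else in the drawer where it is.

Things in the scene. Friction and masses are not known exactly. Their poses are not given: they have to be found in the camera images.
- rack_grip (a point): Centre of the dark steel grip block in the middle of the loose wide rack's top bar, on the bar's axis, 70 mm above the tray's underside. The block is 14 mm in x (the grasp width), 50 mm in y (along the bar), 16 mm in z (up). The bar is round, 10 mm thick, 260 mm long, with an 18 mm collar, 8 mm long, at each end. The rack is the same turned half round.
- rack: The wide rack: bare steel, 0.25 to 0.5 kg, standing upright on the lining; origin at the centre of its underside, axes as rack_grip. Below, an open tray 50 (x) x 150 (y) x 18 mm with dividers; at its ends two upright straps, 18 mm in x, rise to the top bar. The free bar between strap and collar, 75 to 122 mm either side of the middle, goes in the hooks. It hangs plumb from the bar.
- stand_mid (a point): Midway between the two hook seats, 100 mm above the lining: where rack_grip lies when the rack hangs in both hooks. The fixed dark steel stand has a base 100 (x) x 250 (y) x 12 mm and two 10 mm posts, 26 mm along +x from the seats and 100 mm either side of the middle along y, rising 24 mm above the seats, nothing between them above the base. Axes: y from the right hook to the left, z up.
- hook_left: Hook at +y of the stand, 100 mm from stand_mid; origin where the bar's axis lies when seated. An upright U of 8 mm round steel seen along y, open at the top: 20 mm clear at the bottom, flaring to 42 mm at its mouth, its ends rising 26 mm above the origin; the post stands at its +x leg. Axes as the stand.
- hook_right: The same hook at -y of the stand, 100 mm from stand_mid.
- short_rack: Bystander: a rack of the same shape and height, but its bar is only 170 mm and its tray 100 mm wide. Origin at the centre of the tray's underside, y along its bar.
- v_anvil: Bystander: brass V-anvil, 45 x 50 x 32 mm high, a vee along x in its top; origin at the centre of its underside.
- indicator_back: Bystander: round aluminium indicator back, 56 mm across, 10 mm thick with a lug to 19 mm; origin at the centre of its underside.
- gauge_block: Bystander: upright steel block 25 x 50 x 75 mm high near the middle of the drawer; origin at the centre of its underside. The drawer's brown hardboard lining, on which all these stand, is 30 mm above the work surface; its walls rise 20 mm above the lining.

How it is judged (in metres and radians):
On the way:
1. the rack's bar is down in both hooks, level, while the fingers still hold it (x of rack_grip in the frame of stand_mid between -0.016 and 0.016 m and y of rack_grip in the frame of stand_mid between -0.02 and 0.02 m and z of rack_grip in the frame of stand_mid between -0.006 and 0.008 m and angle between rack_grip's own y axis and vertical between 1.5008 and 1.6408 rad and angle between the y axis of rack_grip and the y axis of stand_mid, either way round below 0.14 rad and contact force between the fingers and rack above 0.5 N), for 0.2 s.
At the end, for the whole second after the job is handed in: The wide rack rests in both hooks, each bearing weight: bar middle within 16 mm across, 20 mm along, 8 mm above or 6 mm below the midpoint of the hook seats; bar level within 4 degrees, in line with the hooks within 8; rack upright within 11 degrees, at rest; others not moved over 30 mm (x of rack_grip in the frame of stand_mid between -0.016 and 0.016 m and y of rack_grip in the frame of stand_mid between -0.02 and 0.02 m and z of rack_grip in the frame of stand_mid between -0.006 and 0.008 m and angle between rack_grip's own y axis and vertical between 1.5008 and 1.6408 rad and angle between the y axis of rack_grip and the y axis of stand_mid, either way round below 0.14 rad and angle between rack_grip's own z axis and vertical below 0.2 rad and contact force between each of hook_left, hook_right and rack above 0.3 N and linear speed of rack below 0.03 m/s); the robot touches nothing.
It fails at once if the short rack is shifted by more than 30 mm (distance of short_rack from where it was at the start of the episode above 0.03 m).
It fails at once if the brass V-anvil is shifted by more than 30 mm (distance of v_anvil from where it was at the start of the episode above 0.03 m).
It fails at once if the round indicator back is shifted by more than 30 mm (distance of indicator_back from where it was at the start of the episode above 0.03 m).
It fails at once if the upright steel block is shifted by more than 30 mm (distance of gauge_block from where it was at the start of the episode above 0.03 m).
It also fails if it takes over 48 s, if anything falls off the work surface, if the arm or the gripper's body presses on something with over 40 N, if the wrist force passes 120 N, or if a joint passes its speed limit or range.

## Working session

There is one attempt and no reset: what is moved stays moved. The work goes in short steps, Python scripts to look and compute and a tool call to move; the robot and the scene stay as the last step left them, time stands still between calls to the robot, and variables do not carry over. Pictures are saved under pics/ and viewed, at most 10 in all, crops included, and the job is handed in when it is done.

Besides the shell and the picture viewer there is one more tool, called after ">>>" by a JSON object that holds its "method" and its "body", one argument or row to a line. apply_moves: Moves the arm, as the interface text tells. Its arguments: {"type":"object","properties":{"series":{"type":"string"},"squeeze":{"type":"number"}},"required":["series"]}

```bash
mkdir -p pics; python3 - <<'E'
from bench import *
import cv2,numpy as np
print(sense(),grip_depth)
for n in("scene","top"):
    s=snapshot(n);cv2.imwrite(f"pics/{n}0.png",s["frame"]);np.savez(f"{n}0.npz",**s)
    print(n,s["intrinsics"].tolist(),s["extrinsics"].round(3).tolist())
E
```

```text
{'time': 0.0, 'joint_pos': array([ 6.74691197e+01,  7.51441763e+00,  8.53306430e+01, -6.48770872e-04,
        8.72628271e+01, -4.89288026e+00]), 'qd': array([ 0.01841358, -0.04301554,  0.00021705, -0.00654237, -0.02520626,
       -0.11523359]), 'joint_efforts': array([ 2.45190618e-03, -5.69375503e+01, -5.00566328e+01,  7.42427551e-05,
        1.45146161e-02,  4.48860499e-05]), 'tool_pos': array([181.56400145, 571.27437832, 230.23857809]), 'tcp_rot': array([-1.79892450e+02, -8.55647125e-03,  1.62362024e+02]), 'ft_force': array([0.62853866, 0.25085952, 0.33151881]), 'wrist_torque': array([0.05854811, 0.04488065, 0.00451163]), 'grip_force': 0.0, 'finger_gap': 85.6470974105626} 18.700000000000003
scene [[437.4907811104366, 0.0, 322.85947646185747], [0.0, 437.4907811104366, 237.0364625437461], [0.0, 0.0, 1.0]] [[0.221, 0.646, -0.731, 1166.016], [0.975, -0.138, 0.173, -136.874], [0.011, -0.751, -0.66, 665.564], [0.0, 0.0, 0.0, 1.0]]
top [[435.098357702783, 0.0, 318.0730956967407], [0.0, 435.098357702783, 233.36781450766264], [0.0, 0.0, 1.0]] [[0.076, -0.974, 0.212, 348.249], [-0.997, -0.076, 0.011, -13.536], [0.005, -0.212, -0.977, 1038.486], [0.0, 0.0, 0.0, 1.0]]
```

View pics/scene0.png

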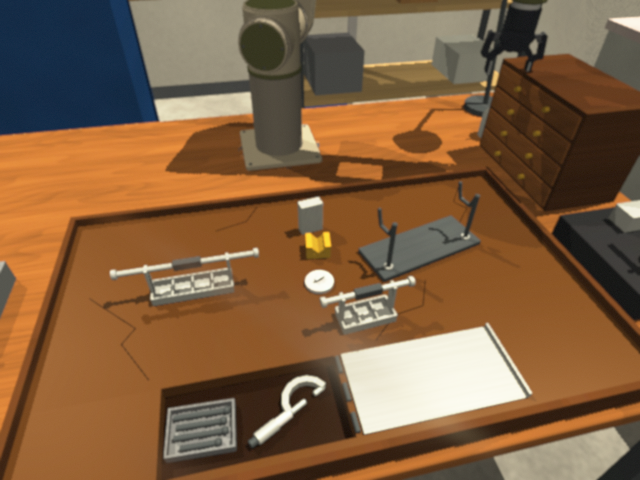

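View pics/top0.png

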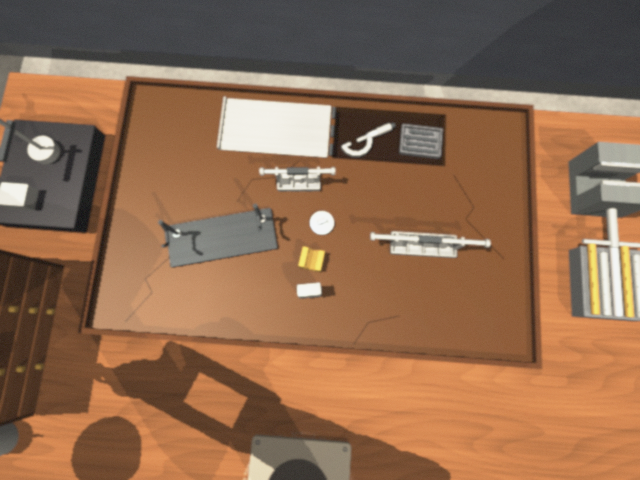

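The wide rack is at right in the top view: bar from (374,237) to (490,244), grip block near (432,240). The stand is at left, its base about (222,238). The short rack (298,172), disc (321,222), anvil (312,259) and block (309,290) lie between them. Next I'll zoom in on the stand and measure by mask.

```bash
cat > h.py <<'E'
import numpy as np,cv2
def cast(s,px,z,T=None):
    """pixels (N,2) -> world points on plane z"""
    T=s["extrinsics"] if T is None else T
    p=np.c_[np.atleast_2d(px),np.ones(len(np.atleast_2d(px)))]
    d=(T[:3,:3]@np.linalg.inv(s["intrinsics"])@p.T).T
    o=T[:3,3]
    return o+d*((z-o[2])/d[:,2])[:,None]
def proj(s,P,T=None):
    T=s["extrinsics"] if T is None else T
    c=(np.linalg.inv(T)@np.c_[np.atleast_2d(P),np.ones(len(np.atleast_2d(P)))].T)[:3]
    q=s["intrinsics"]@c; return (q[:2]/q[2]).T
def tri(s1,p1,s2,p2):
    A=[]
    for s,p in((s1,p1),(s2,p2)):
        P=s["intrinsics"]@np.linalg.inv(s["extrinsics"])[:3]
        A+= [p[0]*P[2]-P[0],p[1]*P[2]-P[1]]
    v=np.linalg.svd(np.array(A)/np.linalg.norm(A,axis=1)[:,None]*1)[2][-1]; return v[:3]/v[3]
E
python3 - <<'E'
from h import *
t=np.load("top0.npz");s=np.load("scene0.npz")
def crop(d,x,y,w,h,k): return cv2.resize(d["frame"][y:y+h,x:x+w],None,fx=k,fy=k,interpolation=cv2.INTER_CUBIC)
a=crop(t,150,195,150,80,5);b=crop(s,340,175,150,110,5)
c=np.zeros((600,800,3),np.uint8)
cv2.imwrite("pics/stand_top.png",a);cv2.imwrite("pics/stand_sc.png",b)
# rack points
for n,p in(("top",(374,237)),("top",(490,244)),("top",(432,240))): print(cast(t,p,100).round(1))
for p in((113.5,274),(257,253),(186,264)): print(cast(s,p,100).round(1))
# heights by depth above lining
v,u=np.mgrid[:480,:640]
def world(d):
    p=np.stack([u,v,np.ones_like(u)],-1).reshape(-1,3)@np.linalg.inv(d["intrinsics"]).T*d["depth"].reshape(-1,1)
    return (p@d["extrinsics"][:3,:3].T+d["extrinsics"][:3,3]).reshape(480,640,3)
W=world(t)
m=(W[...,2]>88)&(W[...,2]<115)&(t["depth"]>0)&(u>340)&(u<510)&(v>210)&(v<270)
P=W[m];c0=P[:,:2].mean(0);(_,sv,V)=np.linalg.svd(P[:,:2]-c0);pr=(P[:,:2]-c0)@V[0]
print(len(P),c0,V[0],pr.min(),pr.max(),P[:,2].mean(), c0+V[0]*(pr.min()+pr.max())/2)
# stand base
hsv=cv2.cvtColor(t["frame"],cv2.COLOR_BGR2HSV)
m=((hsv[...,1]<90)&(hsv[...,2]<120)&(u>150)&(u<300)&(v>195)&(v<280)).astype(np.uint8)
m=cv2.morphologyEx(m,cv2.MORPH_OPEN,np.ones((9,9)))
cn=max(cv2.findContours(m,0,2)[0],key=cv2.contourArea)
bx=cv2.boxPoints(cv2.minAreaRect(cn));B=cast(t,bx,42);print(bx,B.round(1),np.linalg.norm(np.diff(B,axis=0),axis=1),B.mean(0))
m=(W[...,2]>110)&(u>140)&(u<300)&(v>190)&(v<280)
for vv,uu in np.argwhere(m): print(uu,vv,W[vv,uu].round(0))
E
```

```text
[[ 553.2 -126.4  100. ]]
[[ 557.3 -381.8  100. ]]
[[ 556.4 -254.2  100. ]]
[[ 559.  -373.9  100. ]]
[[ 558.1 -119.5  100. ]]
[[ 560.2 -248.9  100. ]]
677 [ 556.5966901  -250.63247488] [ 0.01609317 -0.9998705 ] -131.85368420996505 128.73298413746306 104.03660875945182 [ 556.57157912 -249.07232691]Traceback (most recent call last):
  File "<stdin>", line 23, in <module>
ValueError: max() iterable argument is empty
```

View pics/stand_top.png

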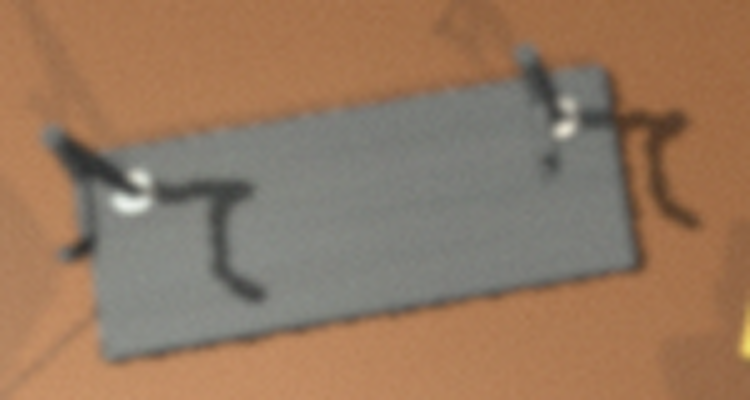

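View pics/stand_sc.png

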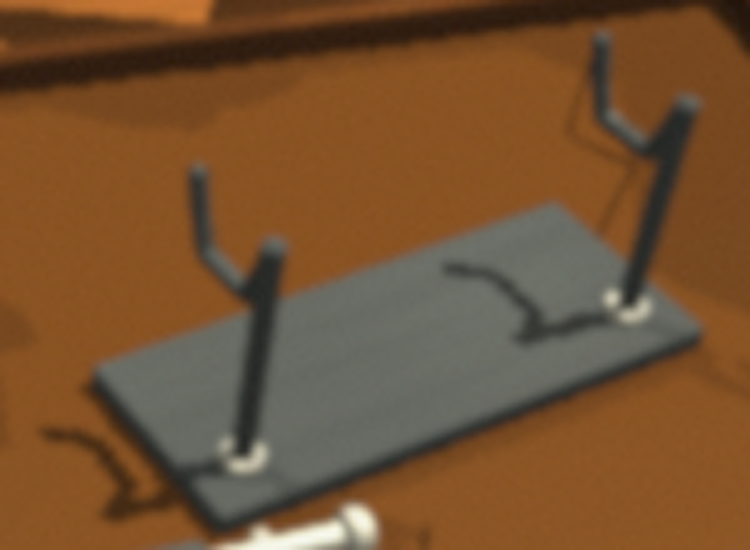

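The crops show the two posts (top-view feet at about (175.6,232.2) and (262,218.2)) with the hook free tips toward the robot at (163.6,245.6) and (259.6,227.6). I can pair each of these with its scene-view pixel.

```bash
python3 - <<'E'
from h import *
t=dict(np.load("top0.npz"));s=dict(np.load("scene0.npz"))
T=lambda p:(np.array(p)+.5)/5-.5+[150,195]
S=lambda p:(np.array(p)+.5)/5-.5+[340,175]
pts={"footL":((130,190),(627,305)),"footR":((562,118),(242,455)),"topL":((55,136),(687,103)),"topR":((525,52),(273,245)),
"tipL":((68,256),(601,38)),"tipR":((551,167),(198,170)),
"bA":((100,152),(700,330)),"bB":((605,65),(222,520)),"bC":((638,268),(97,372)),"bD":((108,360),(555,203))}
R={}
for k,(a,b) in pts.items():
    R[k]=tri(t,T(a),s,S(b));
    z=42 if k[0] in"bf" else 154
    print(k,R[k].round(1),"top@z",cast(t,T(a),z)[0,:2].round(1),"scene@z",cast(s,S(b),z)[0,:2].round(1))
    R[k+"2"]=(cast(t,T(a),z)[0]+cast(s,S(b),z)[0])/2
for src in("","2"):
    for a,b in(("foot","foot"),("top","top"),("tip","tip")):
        d=R[a+"L"+src]-R[a+"R"+src];print(a,src,"len",np.linalg.norm(d[:2]).round(1),"ang",np.degrees(np.arctan2(-d[0],d[1])).round(2),"mid",((R[a+"L"+src]+R[a+"R"+src])/2).round(1))
    c=sum(R["b"+q+src] for q in"ABCD")/4;d=R["bA"+src]-R["bB"+src]+R["bD"+src]-R["bC"+src]
    print("base",src,c.round(1),np.linalg.norm(d)/2,"ang",np.degrees(np.arctan2(-d[0],d[1])).round(2))
E
```

```text
footL [539.3 328.9  45.6] top@z [540.4 330.4] scene@z [535.5 330.5]
footR [591.6 132.2  46. ] top@z [590.7 132.5] scene@z [587.9 135.6]
topL [539.7 326.6 153.6] top@z [539.3 326.3] scene@z [540.2 326.9]
topR [590.2 134.6 153.8] top@z [590.8 134.6] scene@z [590.3 133.9]
tipL [489.6 313.6 153.4] top@z [489.2 313.2] scene@z [490.5 313.8]
tipR [543.7 118.5 156. ] top@z [542.1 118.5] scene@z [541.5 121.1]
bA [559.  347.4  44.5] top@z [557.5 347.1] scene@z [557.2 353.9]
bB [619.8 115.2  41.4] top@z [618.1 114.9] scene@z [620.3 116.1]
bC [526.   90.6  39.7] top@z [521.9  89.9] scene@z [528.3  92.3]
bD [461.1 329.8  40.9] top@z [460.2 328.8] scene@z [462.6 330.9]
foot  len 203.5 ang 14.89 mid [565.4 230.6  45.8]
top  len 198.6 ang 14.74 mid [564.9 230.6 153.7]
tip  len 202.4 ang 15.5 mid [516.6 216.1 154.7]
base  [541.5 220.7  41.6] 243.98989332074527 ang 14.94
foot 2 len 203.0 ang 14.64 mid [563.6 232.3  42. ]
top 2 len 198.9 ang 14.8 mid [565.2 230.4 154. ]
tip 2 len 200.5 ang 15.02 mid [515.8 216.6 154. ]
base 2 [540.8 221.7  42. ] 245.05756659380552 ang 14.84
```

The stand is consistent: stand_mid ≈ (540, 223, 130), yaw 14.9°. Its post spacing (199 mm) and tip height (154 mm) match the given sizes. The rack is at ≈ (557, -249), yaw ≈ 0.9°. First I'll turn the tool to yaw 91°, then travel.

>>> {"method": "apply_moves", "body": {
  "series": "0 0 0 0.0624 -1; 0 0 0 0.0624 -1; 0 0 0 0.0624 -1; 0 0 0 0.0624 -1; 0 0 0 0.0624 -1"
}}

```text
time: 0.52
tool_pos: [181.6, 571.5, 230.7]
tcp_rot: [-179.9, 0.0, 126.3]
ft_force: [-0.3, -0.1, 0.1]
finger_gap: 84.9
grip_force: 0.0
```

>>> {"method": "apply_moves", "body": {
  "series": "0 0 0 0.0624 -1; 0 0 0 0.0624 -1; 0 0 0 0.0624 -1; 0 0 0 0.0624 -1; 0 0 0 0.0624 -1"
}}

```text
time: 0.93
tool_pos: [181.6, 571.5, 230.6]
tcp_rot: [-180.0, 0.1, 90.5]
ft_force: [0.1, 0.2, -0.4]
finger_gap: 85.5
grip_force: 0.0
```

>>> {"method": "apply_moves", "body": {
  "series": "-0.11 0.05 0 0 -1; -0.11 0.05 0 0 -1; -0.11 0.05 0 0 -1; -0.11 0.05 0 0 -1; -0.11 0.05 0 0 -1"
}}

```text
time: 1.35
tool_pos: [259.3, 406.3, 230.6]
tcp_rot: [-180.0, 0.0, 90.9]
ft_force: [1.6, 0.4, 0.6]
finger_gap: 85.4
grip_force: 0.0
```

>>> {"method": "apply_moves", "body": {
  "series": "-0.11 0.05 0 0 -1; -0.11 0.05 0 0 -1; -0.11 0.05 0 0 -1; -0.11 0.05 0 0 -1; -0.11 0.05 0 0 -1"
}}

```text
time: 1.77
tool_pos: [336.8, 242.4, 231.0]
tcp_rot: [-180.0, 0.0, 90.9]
ft_force: [0.6, 0.5, -0.2]
finger_gap: 85.0
grip_force: 0.0
```

>>> {"method": "apply_moves", "body": {
  "series": "-0.11 0.05 0 0 -1; -0.11 0.05 0 0 -1; -0.11 0.05 0 0 -1; -0.11 0.05 0 0 -1; -0.11 0.05 0 0 -1"
}}

```text
time: 2.18
tool_pos: [414.3, 78.5, 231.1]
tcp_rot: [-180.0, -0.0, 90.9]
ft_force: [0.4, 0.4, 0.3]
finger_gap: 85.4
grip_force: 0.0
```

>>> {"method": "apply_moves", "body": {
  "series": "-0.11 0.05 0 0 0; -0.11 0.05 0 0 0; -0.11 0.05 0 0 0; -0.11 0.05 0 0 0; -0.11 0.05 0 0 0"
}}

```text
time: 2.6
tool_pos: [491.8, -85.5, 230.9]
tcp_rot: [-180.0, -0.0, 90.8]
ft_force: [0.9, 0.7, -0.1]
finger_gap: 42.7
grip_force: 0.0
```

>>> {"method": "apply_moves", "body": {
  "series": "-0.1 0.05 0 0 0; -0.1 0.05 0 0 0; -0.1 0.05 0 0 0; 0 0 0 0 0; 0 0 0 0 0"
}}

```text
time: 3.02
tool_pos: [537.7, -174.3, 230.0]
tcp_rot: [-179.9, -0.1, 90.7]
ft_force: [0.2, -0.3, 0.2]
finger_gap: 42.8
grip_force: 0.0
```

```bash
python3 - <<'E'
from bench import *
import cv2,numpy as np
q=sense();print(q["tool_pos"],q["tcp_rot"],q["finger_gap"])
s=snapshot("wrist");cv2.imwrite("pics/w1.png",s["frame"]);np.savez("w1.npz",pos=q["tool_pos"],rot=q["tcp_rot"],**s)
print(s["tool_from_camera"].round(3),s["intrinsics"])
E
```

```text
[ 537.70288911 -174.29724531  229.95933947] [-1.79873955e+02 -5.40676535e-02  9.07148379e+01] 42.75543701637406
[[ 0.00000e+00 -9.66000e-01 -2.58000e-01  6.62090e+01]
 [ 1.00000e+00  0.00000e+00  1.00000e-03  5.17000e-01]
 [-1.00000e-03 -2.58000e-01  9.66000e-01 -1.42577e+02]
 [ 0.00000e+00  0.00000e+00  0.00000e+00  1.00000e+00]] [[357.95023538   0.         323.68890197]
 [  0.         357.95023538 242.22694714]
 [  0.           0.           1.        ]]
```

View pics/w1.png

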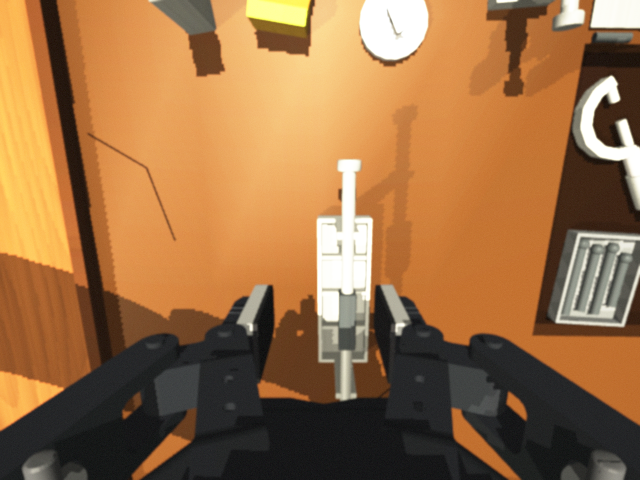

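The wrist view shows the bar running straight down the picture: collar at (348,166), dark grip block about (348,293–350), between the fingers' columns.

```bash
python3 - <<'E'
from h import *
from scipy.spatial.transform import Rotation as Ro
w=dict(np.load("w1.npz"));T=np.eye(4);T[:3,:3]=Ro.from_euler("xyz",w["rot"],degrees=True).as_matrix();T[:3,3]=w["pos"];T=T@w["tool_from_camera"]
for p,z in(((348,159),109),((348,166),109),((348,215),105),((347.5,293),108),((347.5,320),108),((347,350),108),((345.5,390),105)): print(p,cast(w,p,z,T)[0].round(1))
f=w["frame"]; g=cv2.cvtColor(f,6)
print(g[255:400:3,347].tolist())
for r in(185,200,230,260,280): 
    c=np.where(g[r,325:372]>200)[0]+325; print(r,c.min(),c.max())
print(g[310,330:370].tolist())
E
```

```text
(348, 159) [ 554.9 -116.4  109. ]
(348, 166) [ 555.1 -121.3  109. ]
(348, 215) [ 556.4 -157.9  105. ]
(347.5, 293) [ 557.7 -220.2  108. ]
(347.5, 320) [ 558.4 -243.7  108. ]
(347, 350) [ 558.8 -271.1  108. ]
(345.5, 390) [ 558.9 -312.1  105. ]
[255, 255, 255, 255, 255, 255, 255, 255, 255, 255, 255, 255, 255, 201, 156, 159, 160, 159, 160, 158, 158, 157, 157, 156, 131, 77, 75, 77, 77, 76, 76, 78, 182, 191, 190, 190, 189, 189, 187, 186, 186, 184, 185, 183, 181, 181, 183, 180, 120]
185 342 354
200 342 354
230 325 371
260 325 370
280 325 370
[253, 254, 254, 255, 255, 255, 255, 255, 239, 168, 149, 154, 156, 156, 160, 158, 159, 156, 156, 154, 151, 151, 155, 152, 148, 148, 162, 187, 197, 198, 197, 195, 192, 186, 158, 160, 184, 190, 166, 122]
```

>>> {"method": "apply_moves", "body": {
  "series": "-0.08 0.022 0 0 0; -0.08 0.022 0 0 0; -0.08 0.022 0.05 0 0; 0 0 0.1 0 0; 0 0 0.1 0 0"
}}

```text
time: 3.48
tool_pos: [559.9, -245.1, 157.3]
tcp_rot: [179.8, 0.1, 90.8]
ft_force: [0.2, 0.7, -0.9]
finger_gap: 43.2
grip_force: 0.0
```

>>> {"method": "apply_moves", "body": {
  "series": "0 0 0.1 0 0; 0 0 0.06 0 0; 0 0 0.04 0 0; 0 0 0 0 0; 0 0 0 0 0"
}}

```text
time: 3.9
tool_pos: [558.8, -243.8, 96.7]
tcp_rot: [-180.0, -0.0, 90.9]
ft_force: [0.1, -0.1, 1.6]
finger_gap: 42.7
grip_force: 0.0
```

>>> {"method": "apply_moves", "body": {
  "series": "-0.007 0 0.025 0 0; 0 0 0.025 0 0; 0 0 0 0 0.5; 0 0 0 0 1; 0 0 0 0 1",
  "squeeze": 60
}}

```text
time: 4.32
tool_pos: [558.9, -246.8, 81.5]
tcp_rot: [180.0, 0.0, 90.9]
ft_force: [0.8, 0.7, -3.1]
finger_gap: 13.2
grip_force: 61.4
```

>>> {"method": "apply_moves", "body": {
  "series": "0 0 0 0 1; 0 0 0 0 1; 0 0 0 0 1; 0 0 0 0 1; 0 0 0 0 1"
}}

```text
time: 4.73
tool_pos: [558.8, -246.8, 81.4]
tcp_rot: [-180.0, 0.0, 90.9]
ft_force: [-1.1, 0.9, 0.1]
finger_gap: 13.1
grip_force: 61.9
```

>>> {"method": "apply_moves", "body": {
  "series": "0 0 -0.02 0 1; 0 0 -0.03 0 1; 0 0 -0.05 0 1; 0 0 -0.06 0 1; 0 0 -0.06 0 1"
}}

```text
time: 5.15
tool_pos: [558.7, -246.5, 148.3]
tcp_rot: [-180.0, -0.0, 90.9]
ft_force: [0.3, -0.5, -3.3]
finger_gap: 12.8
grip_force: 61.4
```

>>> {"method": "apply_moves", "body": {
  "series": "0 0 -0.08 0 1; 0 0 -0.08 0 1; 0 0 -0.08 0 1; 0 0 -0.06 0 1; 0 0 0 0 1"
}}

```text
time: 5.57
tool_pos: [561.1, -247.8, 243.8]
tcp_rot: [179.5, 0.3, 90.9]
ft_force: [1.1, -1.1, -1.7]
finger_gap: 12.6
grip_force: 61.6
```

```bash
python3 - <<'E'
from bench import *
import cv2,numpy as np
q=sense();print(q["tool_pos"],q["tcp_rot"],q["finger_gap"],q["grip_force"],q["ft_force"],q["wrist_torque"])
s=snapshot("wrist");np.savez("w2.npz",pos=q["tool_pos"],rot=q["tcp_rot"],**s)
c=snapshot("scene")
cv2.imwrite("pics/lift.png",np.hstack([cv2.resize(s["frame"],(400,300)),cv2.resize(c["frame"],(400,300))]))
E
```

```text
[ 561.12788053 -247.84919909  243.79190253] [179.54536721   0.25180898  90.8632404 ] 12.560836479167314 61.55006647109985 [ 1.09844172 -1.13040638 -1.7089924 ] [-0.04912951 -0.10669949 -0.00537395]
```

View pics/lift.png

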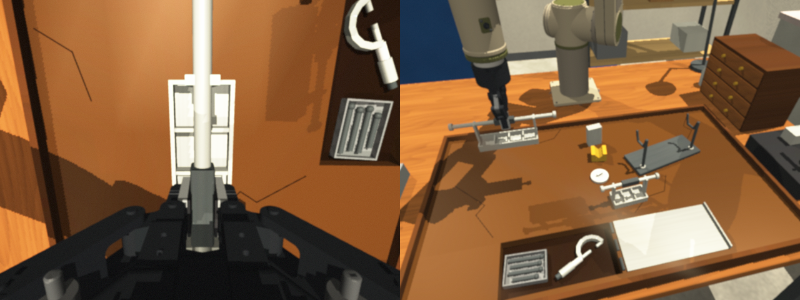

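The rack is lifted level, with tray and bar square in the wrist view and the lining bare below. Now I'll carry it over the stand.

>>> {"method": "apply_moves", "body": {
  "series": "0.03 0 0 0 1; 0.05 0 0 0 1; 0.07 0 0 0 1; 0.09 0 0 0 1; 0.1 -0.003 0 0 1"
}}

```text
time: 6.08
tool_pos: [555.4, -142.7, 235.3]
tcp_rot: [-179.8, -0.1, 90.8]
ft_force: [-0.3, 0.6, -3.9]
finger_gap: 12.6
grip_force: 61.5
```

>>> {"method": "apply_moves", "body": {
  "series": "0.1 -0.004 0 0 1; 0.1 -0.004 0 0 1; 0.1 -0.004 0 0 1; 0.1 -0.004 0 0 1; 0.1 -0.004 0 0 1"
}}

```text
time: 6.5
tool_pos: [546.5, 8.0, 235.5]
tcp_rot: [-179.8, -0.0, 90.9]
ft_force: [0.1, 0.6, -3.4]
finger_gap: 12.8
grip_force: 61.5
```

>>> {"method": "apply_moves", "body": {
  "series": "0.1 -0.004 0 0 1; 0.1 -0.004 0 0 1; 0.1 -0.004 0 0 1; 0.1 -0.004 0 0 1; 0.09 -0.004 0 0 1"
}}

```text
time: 6.92
tool_pos: [537.9, 155.0, 235.5]
tcp_rot: [-179.8, -0.0, 90.9]
ft_force: [1.0, -0.3, -3.0]
finger_gap: 12.9
grip_force: 61.4
```

>>> {"method": "apply_moves", "body": {
  "series": "0.07 0 0 0 1; 0.05 0 0 0 1; 0.02 0 0 -0.03 1; 0 0 0 -0.05 1; 0 0 0 -0.042 1"
}}

```text
time: 7.33
tool_pos: [537.3, 195.8, 235.3]
tcp_rot: [-179.8, -0.0, 105.2]
ft_force: [0.2, -0.9, -2.6]
finger_gap: 12.8
grip_force: 61.4
```

>>> {"method": "apply_moves", "body": {
  "series": "0 0 0 0 1; 0 0 0 0 1; 0 0 0 0 1"
}}

```text
time: 7.58
tool_pos: [538.5, 194.4, 236.4]
tcp_rot: [-179.9, -0.0, 104.7]
ft_force: [-0.1, -0.0, -3.0]
finger_gap: 13.0
grip_force: 61.4
```

>>> {"method": "apply_moves", "body": {
  "series": "0.03 0.01 0 0 1; 0.03 0.01 0 0 1; 0.03 0.01 0 0 1; 0 0 0 0 1; 0 0 0 0 1"
}}

```text
time: 8.0
tool_pos: [541.0, 223.3, 237.2]
tcp_rot: [-180.0, 0.0, 104.9]
ft_force: [-0.4, -0.1, -3.5]
finger_gap: 12.8
grip_force: 61.5
```

```bash
python3 - <<'E'
from bench import *
import cv2,numpy as np
q=sense();print(q["tool_pos"],q["tcp_rot"],q["finger_gap"],q["grip_force"])
t=snapshot("top");c=snapshot("scene");w=snapshot("wrist")
for n,s in(("t2",t),("s2",c),("wr2",w)): np.savez(n+".npz",pos=q["tool_pos"],rot=q["tcp_rot"],**s)
a=cv2.resize(t["frame"][150:290,80:320],None,fx=3.2,fy=3.2,interpolation=2)[:, :768]
b=cv2.resize(w["frame"],(400,300));d=cv2.resize(c["frame"][50:290,310:550],(300,300),interpolation=2)
o=np.zeros((150*0+a.shape[0]+0,768,3),np.uint8)
cv2.imwrite("pics/above_top.png",a)
cv2.imwrite("pics/above_sc.png",np.hstack([cv2.resize(c["frame"][90:290,320:520],(500,500),interpolation=2),cv2.resize(w["frame"][:,160:480],(300,500))[:, :300]]))
E
```

```text
[541.03583543 223.32877407 237.18234233] [-1.79986958e+02  1.49843842e-03  1.04898773e+02] 12.824708335842827 61.45897150039673
```

View pics/above_sc.png

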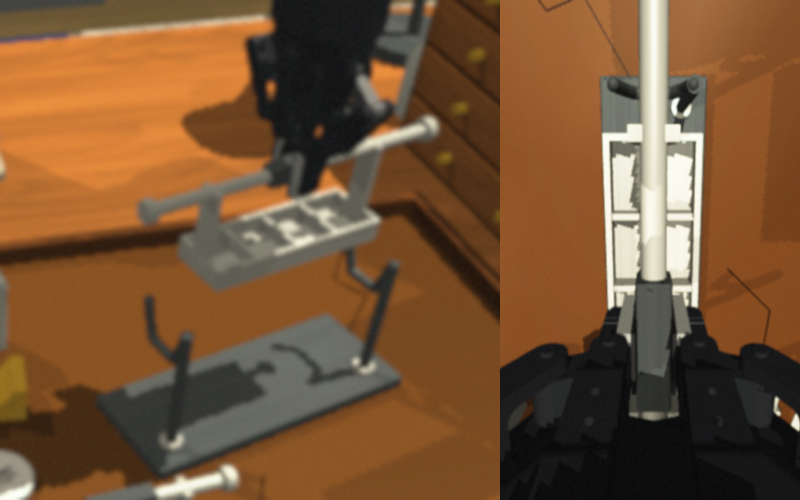

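The bar is level above the stand. In the wrist view the far hook's tips (614,86) and (690,90) lie either side of the bar at column 652. Checking by casting rays.

```bash
python3 - <<'E'
from h import *
from scipy.spatial.transform import Rotation as Ro
s=dict(np.load("s2.npz"));w=dict(np.load("wr2.npz"))
zb=w["pos"][2]+18.6
E=[cast(s,(380,174.8),zb)[0],cast(s,(492,140.8),zb)[0]];d=E[1]-E[0]
print("bar ends",E,np.linalg.norm(d),(E[0]+E[1])/2,np.degrees(np.arctan2(-d[0],d[1])))
T=np.eye(4);T[:3,:3]=Ro.from_euler("xyz",w["rot"],degrees=True).as_matrix();T[:3,3]=w["pos"];T=T@w["tool_from_camera"]
W=lambda u,v:(160+(u-500)*320/300,v*480/500)
for n,p,z in(("tip",W(611,84),156),("post",W(695,83),154),("bar",W(652,20),zb+5),("bar",W(652,150),zb+5),("bar",W(653,250),zb+5)):
    P=cast(w,p,z,T)[0]; a=np.radians(14.9);r=P[:2]-[540.2,223]
    print(n,P.round(1),"in stand:",(r@[np.cos(a),np.sin(a)]).round(1),(r@[-np.sin(a),np.cos(a)]).round(1))
E
```

```text
bar ends [array([576.35423672, 100.73684024, 255.78234233]), array([508.16844412, 347.83380088, 255.78234233])] 256.33222635343594 [542.26134042 224.28532056 255.78234233] 15.426710774786425
tip [490.2 316.2 156. ] in stand: -24.4 102.9
post [540.2 330.3 154. ] in stand: 27.6 103.7
bar [515.1 322.3 260.8] in stand: 1.2 102.4
bar [524.2 288.  260.8] in stand: 1.2 66.9
bar [532.7 257.3 260.8] in stand: 1.6 35.1
```

View pics/above_top.png

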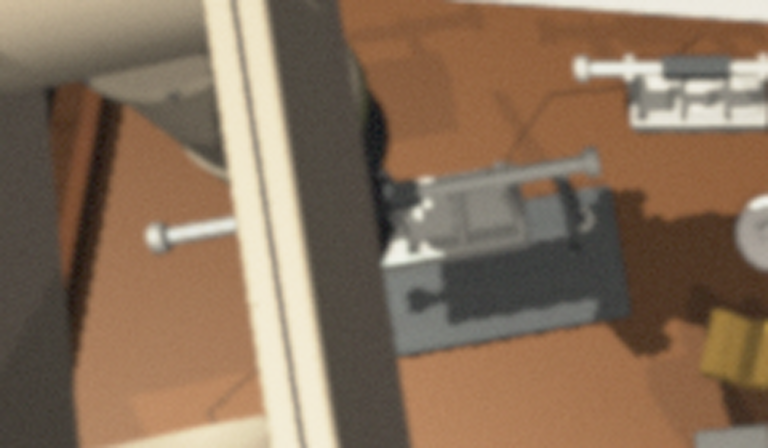

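Everything agrees to about 1.5 mm. The top view also shows the right collar beyond the right hook. Lowering now.

>>> {"method": "apply_moves", "body": {
  "series": "0 0 0.05 0 1; 0 0 0.08 0 1; 0 0 0.08 0 1; 0 0 0.06 0 1; 0 0 0.03 0 1"
}}

```text
time: 8.57
tool_pos: [539.5, 221.5, 144.1]
tcp_rot: [-179.8, 0.0, 104.8]
ft_force: [-0.4, -0.8, -3.7]
finger_gap: 12.8
grip_force: 61.3
```

>>> {"method": "apply_moves", "body": {
  "series": "0 0 0.015 0 1; 0 0 0.015 0 1; 0 0 0.015 0 1; 0 0 0.015 0 1; 0 0 0.015 0 1"
}}

```text
time: 8.98
tool_pos: [541.9, 222.7, 125.6]
tcp_rot: [179.9, -0.0, 104.8]
ft_force: [0.2, 0.2, -4.0]
finger_gap: 12.7
grip_force: 61.4
```

>>> {"method": "apply_moves", "body": {
  "series": "0 0 0.015 0 1; 0 0 0.01 0 1; 0 0 0 0 1; 0 0 0 0 1; 0 0 0 0 1"
}}

```text
time: 9.4
tool_pos: [541.3, 222.5, 117.5]
tcp_rot: [180.0, 0.0, 104.8]
ft_force: [-0.4, 0.4, -4.0]
finger_gap: 12.7
grip_force: 61.4
```

>>> {"method": "apply_moves", "body": {
  "series": "0 0 0.005 0 1; 0 0 0.005 0 1; 0 0 0 0 1; 0 0 0 0 1; 0 0 0 0 1"
}}

```text
time: 9.82
tool_pos: [541.1, 222.4, 114.3]
tcp_rot: [-180.0, 0.0, 104.8]
ft_force: [1.1, 0.2, -3.8]
finger_gap: 13.0
grip_force: 61.4
```

>>> {"method": "apply_moves", "body": {
  "series": "0 0 0.005 0 1; 0 0 0 0 1; 0 0 0 0 1"
}}

```text
time: 10.07
tool_pos: [541.0, 222.4, 112.7]
tcp_rot: [-180.0, 0.0, 104.8]
ft_force: [0.5, 0.3, -2.6]
finger_gap: 12.8
grip_force: 61.4
```

>>> {"method": "apply_moves", "body": {
  "series": "0 0 0.004 0 1; 0 0 0 0 1; 0 0 0 0 1; 0 0 0 0 1"
}}

```text
time: 10.4
tool_pos: [541.1, 222.4, 111.6]
tcp_rot: [-180.0, -0.0, 104.8]
ft_force: [0.2, -0.3, -2.7]
finger_gap: 13.0
grip_force: 61.4
```

>>> {"method": "apply_moves", "body": {
  "series": "0 0 0.003 0 1; 0 0 0 0 1; 0 0 0 0 1; 0 0 0 0 1"
}}

```text
time: 10.73
tool_pos: [541.3, 222.5, 111.0]
tcp_rot: [180.0, -0.0, 104.8]
ft_force: [-0.8, -0.3, -0.8]
finger_gap: 13.2
grip_force: 61.9
```

```bash
python3 - <<'E'
from bench import *
import cv2,numpy as np
q=sense();print(q["tool_pos"],q["ft_force"],q["wrist_torque"])
c=snapshot("scene");np.savez("s3.npz",**c)
w=snapshot("wrist")
cv2.imwrite("pics/seat.png",np.hstack([cv2.resize(c["frame"][160:280,360:490],None,fx=4,fy=4,interpolation=2),cv2.resize(w["frame"][0:310,220:420],(280,480))]))
E
```

```text
[541.31075317 222.46606005 110.97050598] [-0.78910032 -0.34452976 -0.75392814] [0.00191032 0.094391   0.05022016]
```

View pics/seat.png

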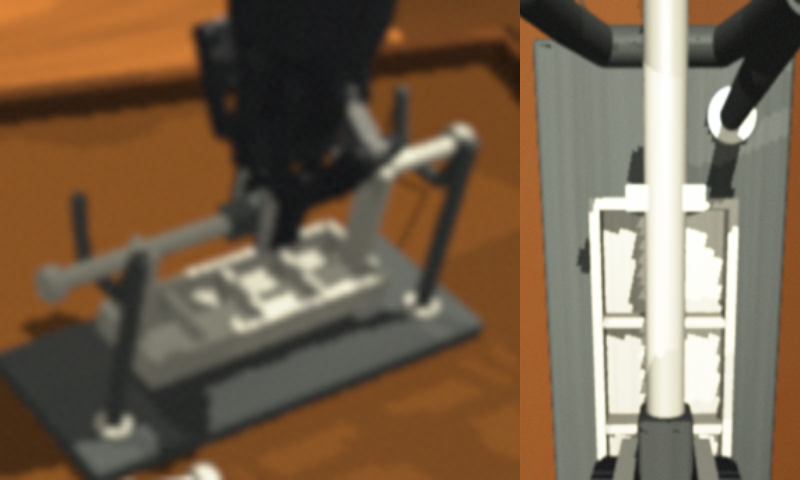

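The bar lies in both hooks: the near one at (125,260), the far one at (430,165), with the far hook's flat bottom centred under the bar in the wrist view. The weight is nearly off the wrist, so one more small step, then hold.

>>> {"method": "apply_moves", "body": {
  "series": "0 0 0.003 0 1; 0 0 0 0 1; 0 0 0 0 1; 0 0 0 0 1; 0 0 0 0 1"
}}

```text
time: 11.25
tool_pos: [541.4, 222.5, 110.7]
tcp_rot: [180.0, 0.0, 104.8]
ft_force: [-2.9, -1.6, 4.9]
finger_gap: 13.0
grip_force: 62.8
```

```bash
python3 -c "
from bench import *
q=sense();print(q['ft_force'],q['wrist_torque'],q['tool_pos'])"
```

```text
[-2.91185798 -1.56310331  4.90693538] [-0.16538934  0.52071303  0.02019302] [541.40941414 222.51939524 110.7324739 ]
```

The moment about the across axis is ≈ 0, so both hooks share the load. A 3 N side load remains, so I'll ease 1 mm toward -x and then open.

>>> {"method": "apply_moves", "body": {
  "series": "0 -0.003 0 0 1; 0 0 0 0 1; 0 0 0 0 1; 0 0 0 0 1; 0 0 0 0 1"
}}

```text
time: 11.67
tool_pos: [541.2, 222.5, 110.7]
tcp_rot: [179.9, -0.0, 104.8]
ft_force: [1.3, 0.4, 5.6]
finger_gap: 12.8
grip_force: 62.6
```

>>> {"method": "apply_moves", "body": {
  "series": "0 0 0 0 0.65; 0 0 0 0 0.55; 0 0 0 0 0.4; 0 0 0 0 0.2; 0 0 0 0 0.1",
  "squeeze": 20
}}

```text
time: 12.08
tool_pos: [539.9, 222.1, 109.3]
tcp_rot: [-179.9, 0.0, 104.8]
ft_force: [0.1, -0.0, -0.3]
finger_gap: 38.5
grip_force: 0.0
```

>>> {"method": "apply_moves", "body": {
  "series": "0 0 0 0 0; 0 0 0 0 0; 0 0 0 0 0; 0 0 0 0 0; 0 0 0 0 0"
}}

```text
time: 12.5
tool_pos: [540.3, 222.2, 109.8]
tcp_rot: [180.0, 0.0, 104.8]
ft_force: [-0.4, -1.3, 0.1]
finger_gap: 42.7
grip_force: 0.0
```

Released. Now straight up, slowly at first.

>>> {"method": "apply_moves", "body": {
  "series": "0 0 -0.02 0 0; 0 0 -0.03 0 0; 0 0 -0.04 0 0; 0 0 -0.05 0 0; 0 0 -0.07 0 0"
}}

```text
time: 12.92
tool_pos: [539.8, 222.1, 173.5]
tcp_rot: [-179.9, 0.0, 104.8]
ft_force: [0.5, -0.5, -0.7]
finger_gap: 42.8
grip_force: 0.0
```

>>> {"method": "apply_moves", "body": {
  "series": "0 0 -0.08 0 0; 0 0 -0.08 0 0; 0 0 -0.08 0 0; 0 0 0 0 0; 0 0 0 0 0"
}}

```text
time: 13.33
tool_pos: [541.8, 222.7, 248.7]
tcp_rot: [179.7, -0.0, 104.8]
ft_force: [0.4, -0.6, 0.1]
finger_gap: 42.5
grip_force: 0.0
```

>>> {"method": "apply_moves", "body": {
  "series": "0 0 0 0 0; 0 0 0 0 0; 0 0 0 0 0; 0 0 0 0 0; 0 0 0 0 0"
}}

```text
time: 13.75
tool_pos: [539.9, 222.1, 243.9]
tcp_rot: [-179.9, 0.0, 104.8]
ft_force: [0.3, -0.4, 0.5]
finger_gap: 42.7
grip_force: 0.0
```

```bash
python3 - <<'E'
from bench import *
import cv2,numpy as np
q=sense();print(q["tool_pos"],q["ft_force"])
c=snapshot("scene");w=snapshot("wrist")
cv2.imwrite("pics/end.png",np.hstack([cv2.resize(c["frame"][160:280,360:490],None,fx=4,fy=4,interpolation=2),cv2.resize(w["frame"][0:400,180:440],(280,480))]))
E
```

```text
[539.89864651 222.08173768 243.93725187] [ 0.3166581  -0.40859116  0.49146317]
```

View pics/end.png

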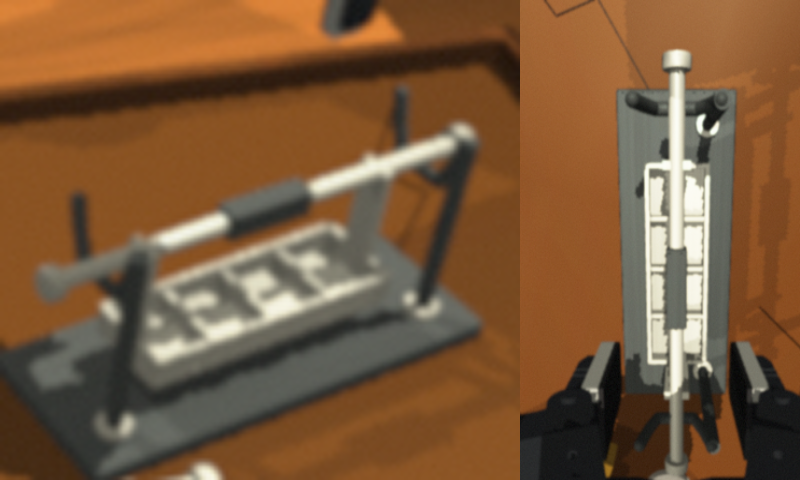

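The rack hangs level in both hooks, the grip block centred and the gripper clear. I'll let it settle and compare two frames to check it is still.

>>> {"method": "apply_moves", "body": {
  "series": "0 0 0 0 0; 0 0 0 0 0; 0 0 0 0 0; 0 0 0 0 0; 0 0 0 0 0"
}}

```text
time: 14.27
tool_pos: [540.3, 222.2, 244.8]
tcp_rot: [180.0, -0.0, 104.8]
ft_force: [-0.6, 0.5, -1.5]
finger_gap: 42.7
grip_force: 0.0
```

>>> {"method": "apply_moves", "body": {
  "series": "0 0 0 0 0; 0 0 0 0 0; 0 0 0 0 0; 0 0 0 0 0; 0 0 0 0 0"
}}

```text
time: 14.68
tool_pos: [540.3, 222.2, 244.8]
tcp_rot: [180.0, -0.0, 104.8]
ft_force: [-0.2, 0.4, -1.1]
finger_gap: 42.9
grip_force: 0.0
```

>>> {"method": "apply_moves", "body": {
  "series": "0 0 0 0 0; 0 0 0 0 0; 0 0 0 0 0; 0 0 0 0 0; 0 0 0 0 0"
}}

```text
time: 15.1
tool_pos: [540.3, 222.2, 244.8]
tcp_rot: [-180.0, 0.0, 104.8]
ft_force: [-0.2, 0.1, -0.0]
finger_gap: 42.8
grip_force: 0.0
```

```bash
python3 - <<'E'
from bench import *
import cv2,numpy as np
f=[snapshot("scene")["frame"][160:280,360:490].astype(int) for _ in range(6)]
print([np.abs(f[i]-f[0]).mean().round(2) for i in range(1,6)],[int(np.abs(f[i]-f[0]).max()) for i in range(1,6)])
E
```

```text
[np.float64(0.93), np.float64(0.93), np.float64(0.92), np.float64(0.93), np.float64(0.93)] [8, 10, 10, 10, 8]
```

Only sensor noise: the rack is still.

```bash
python3 -c "
from bench import *
print(hand_in())"
```

```text
the job is handed in; nothing more can be done
None
```

The wide rack hangs level and still in both hooks. I checked that both ends were seated before letting go, nothing else in the drawer was touched, and the job was handed in at about 15 s on the robot's clock; no verdict came back.

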